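# Pop a pod bin's lid and prop it on its stay

### The job

Press the release button on the bin's sloping front so that the lid springs ajar, then raise the lid by its bow handle until the stay under it drops behind its catch, and gently lower the lid until it rests on the stay. Let go and leave it propped open so that the coffee pods can be scooped out with one hand; do not let the lid drop, and leave the cup, egg timer and teaspoon next to the bin alone.

Things in the scene. Friction and masses are not known exactly. Their poses are not given: they have to be found in the camera images.
- bin: white bin, 200 x 200 mm, 115 mm high, fixed to the worktop, with round coffee pods inside; across its front a console 60 mm deep (45 mm high in front, 77 mm at the back) whose top slopes at 28 deg, looking up and forward. Origin: centre of the box's underside; x points to its back (the hinge side), y to the left seen from the robot, z up
- release_top (a point): centre of the top of the round grey push button (32 mm across, the ring round it 48 mm) at the right of the sloping front, in the bin's frame at x -136, y -68, z 82 mm when out. It goes in at right angles to the slope: 28 deg from straight down, towards the bin's back, along (0.47, 0, -0.88) in the bin's frame. Spring 1.5 N at first, 5 N fully in
- release (a joint): travel of the push button in m: 0 out, 0.008 fully in; the lid is let go when it is about half-way in. The button comes back out by itself
- lid_handle (a point): middle of the steel bow handle in front of the lid: a straight round bar 12 mm thick, 84 mm long along y, held at its two ends, with a gap of 34 mm between bar and lid edge. 234 mm from the hinge axis; with the lid shut 120 mm above the worktop, 139 mm in front of the bin's centre. Turns with the lid, its x pointing from the handle to the hinge
- lid_hinge (a point): middle of the lid's hinge axis (along the bin's y) at the top of the back wall: x 95, y 0, z 115 mm in the bin's frame. The handle's bar lies 5 mm above the plane through this axis and the underside of the wooden lid (9 mm thick, 200 x 196 mm)
- lid (a joint): angle of the lid in rad: 0 shut and latched, 1.12 stop. A weak hinge spring lifts the unlatched lid to 0.35 to 0.4, where it floats; let go higher up it falls back there unless the stay holds it (about 1 to 2 N at the handle). The stay's foot drops behind the catch when the lid passes about 0.93; lowered from there it rests propped at 0.87
- stay_foot (a point): centre of the foot (a white roller 8 mm thick) of the stay, a steel leg 95 mm long that hangs from the underside of the lid at its left side. It needs no handling: as the lid is raised the foot rolls to the back along a steel track on the inner left wall and falls 8 mm into a pocket
- catch (a point): seat of the stay's foot: where its centre lies when the foot stands in the pocket against the step (the catch) that keeps it from sliding forward; axes as the bin's
- espresso_cup: cream espresso cup, 64 x 91 x 50 mm, standing right of the bin; to be left alone. Origin at the centre of its underside
- egg_timer: white round egg timer, 60 mm across, 54 mm high, standing left of the bin; to be left alone. Origin at the centre of its underside
- teaspoon: steel teaspoon, 132 mm long, lying in front of the cup, right of the bin's front; to be left alone. Origin at the middle of its underside

How it is judged:
By the outcome, as a careful person would: the job done as asked, in the order asked, and still so for the second after the job is handed in, with the robot touching nothing.
It also fails if it takes over 54 s, if anything falls off the work surface, if the arm or the gripper's body presses on something with over 40 N, if the wrist force passes 120 N, or if a joint passes its speed limit or range.

### The arm

A 7-joint arm with a two-finger parallel gripper is mounted at the origin on a cart in front of the work surface, level with it; the furniture and walls round the work are solid. World frame = base frame: x ahead of the robot, y to its left, z up, the work surface at z = 0. Lengths are in m, angles in rad, forces in N, time in s.
With the tool pointing down it reaches from about 0.35 to 0.9 m from the base axis. Payload 8.1 kg.
Tool frame: the origin (TCP) lies between the finger pads; the fingertips stand ahead of it and the grasp point (between the pads) is the TCP (arm.nose_length is the z of the fingertips in the tool frame, in m); z points along the fingers, y is the line along which they close (so a half turn about z gives the same grasp; the last joint's range is limited). The gripper opens to 92 mm and grips with 3 to 60 N. Pads are 19 mm wide; open, the fingers measure 130 mm over their backs; the gripper's body (75 mm by 190 mm) begins 47 mm behind the grasp point.
Start: joints at [1.151, 0.434, 0.025, 1.573, -0.012, 1.134, -0.075], TCP at [0.195, -0.594, 0.246] pointing down, gripper open.
Joint ranges: [-2.62, 2.62], [-0.44, 2.09], [-1.27, 1.32], [0.08, 2.57], [-1.32, 4.46], [0.12, 2], [-2.74, 2.74]. Speed limits (rad/s): [2.22, 2.22, 3.01, 3.01, 3.14, 3.14, 3.14].

### API

Orientations are given as a rotation vector (axis times angle).
In Python, from cell import sensors, optics, arm gives the robot as it stands.
- The arm moves only by the tool arm_command, never from a script. Its argument "deltas" is one flat list of numbers, 7 for each row, row after row: the turn, a rotation vector about the world's x, y, z as a fraction of full scale, then the shift along the world's x, y, z as a fraction of full scale, then the finger opening in mm, from 0 to 91.8. In form: [wx, wy, wz, dx, dy, dz, fingers, wx, wy, wz, dx, dy, dz, fingers, ...]. A call has 1 to 20 rows; each row is the pose to reach, as a shift and turn from the pose commanded when the call began; what a row does not reach only later rows make up. Full scale, the value 1, is 1 m for a shift and 90 degrees for a turn. A row lasts 1/10 s, in which the tool goes at most 50 mm and 8.59 degrees, less where a joint would pass 70% of its speed; a pose out of reach is approached as far as the arm can. A call with a number of a shift or a turn outside -1 to 1 is refused whole. A call with a gripper value outside its range is refused whole. The fingers move at their own pace and stop on an object; "force" is the grip in N (left out, the last holds). Time passes only in rows, so rows that repeat a pose let the fingers close. It gives the time, the measured TCP pose, the force, the opening and the grip force at its end, in the units of the state.
- sensors.observe(): the state, without advancing time (a new reading comes with each control period).
- optics.get_image(name): name is "side" or "top"; returns the picture (420x560x3 uint8, blue, green, red); there is no depth.
- optics.calibration(name): a dict with "camera_matrix" (3x3 intrinsics, pixels), "D" ([k1, k2, p1, p2, k3] as OpenCV has them; the pictures are not rectified), "rvec" (rotation vector, rad) and "tvec" (3), from world to camera coordinates, as OpenCV has them. Camera axes: x right, y down, z forward; pixel columns grow to the right and rows downward; lengths in m; the calibration is good to about 2 mm. A picture is of the moment at which its call begins. calibration takes no time and is no camera call.
- arm.sign_off(): hands the job in; it is judged then, once.
The state is a dict: "clock": time; "joints": joint angles; "dq": joint speeds; "joint_efforts": joint torques, N m; "position": TCP position; "ee_rot": TCP orientation; "force": force on the tool from outside, world axes, zero at the start; "ft_torque": the same for the moment, N m; "width": opening from 0.0 (shut) to 1.0 (fully open); "gripper_force": force on a finger pad.
Only numpy, scipy, OpenCV 4.12 (cv2) and the standard library are available. Lean on these libraries where they do the work, as an engineer would, in place of code of your own. Each camera call takes 0.05 s, during which the arm holds its last target. There are 200 camera calls.

## Working session

There is one attempt and no reset: what is moved stays moved. The work goes in short steps, Python scripts to look and compute and a tool call to move; the robot and the scene stay as the last step left them, time stands still between calls to the robot, and variables do not carry over. Pictures are saved under pics/ and viewed, at most 12 in all, crops included, and the job is handed in when it is done.

Besides the shell and the picture viewer there is one more tool, called after "Emit:" as name(argument=value, ...) on one line, values as JSON. arm_command: Moves the arm, as the interface text tells. Its arguments: {"type":"object","properties":{"deltas":{"type":"array","items":{"type":"number"}},"force":{"type":"number"}},"required":["deltas"]}

```bash
ls; mkdir -p pics
python3 - <<'E'
from cell import sensors, optics, arm
import cv2
for n in("side","top"):
    cv2.imwrite(f"pics/{n}0.png",optics.get_image(n)); print(n,optics.calibration(n))
print(sensors.observe(), arm.nose_length)
E
```

```text
pics
side {'camera_matrix': array([[383.82092151,   0.        , 274.43050443],
       [  0.        , 383.82092151, 206.24385894],
       [  0.        ,   0.        ,   1.        ]]), 'D': array([-0.0718257,  0.       ,  0.       ,  0.       ,  0.       ]), 'rvec': array([ 2.15218909, -0.71778583,  0.3244927 ]), 'tvec': array([-0.46975959,  0.33261034,  0.5880664 ])}
top {'camera_matrix': array([[533.80459313,   0.        , 281.4937547 ],
       [  0.        , 533.80459313, 198.35665808],
       [  0.        ,   0.        ,   1.        ]]), 'D': array([-0.19471113,  0.        ,  0.        ,  0.        ,  0.        ]), 'rvec': array([ 1.42163315, -2.65163565,  0.31807991]), 'tvec': array([0.38715377, 0.4666598 , 1.09399249])}
{'clock': 0.1, 'joints': array([ 1.15138247,  0.43513987,  0.02495203,  1.57396199, -0.01161427,
        1.13395546, -0.07510815]), 'dq': array([-0.00197817, -0.00240228, -0.00196403, -0.00294357, -0.00017144,
        0.0011869 , -0.00036297]), 'joint_efforts': array([ 3.92715301e-03, -6.69132757e+01,  9.88596641e-01, -3.15147221e+01,
       -6.03706576e-02,  3.74093943e-02,  9.11717984e-05]), 'position': array([ 0.19456069, -0.59352959,  0.24504857]), 'ee_rot': array([-3.10100730e+00, -4.95270292e-01,  4.79812683e-04]), 'force': array([-0.50834038,  0.29233289, -1.10778532]), 'ft_torque': array([0.02156846, 0.0045338 , 0.00081553]), 'gripper_force': 0.0, 'width': 0.9980726574445367} 0.019
```

View pics/top0.png

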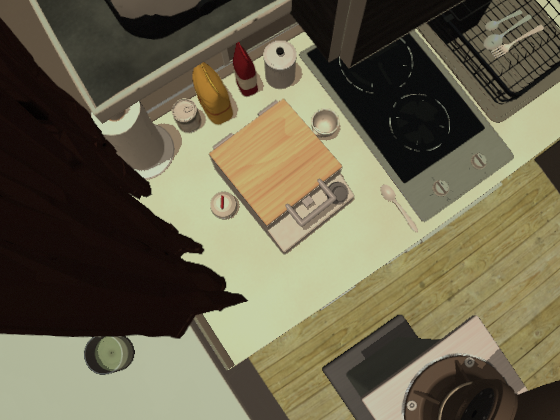

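View pics/side0.png

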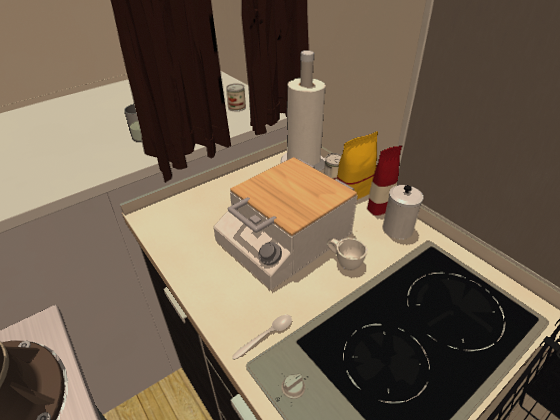

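The top view shows the lid with corners near (283,100), (342,165), (272,223) and (210,155). The button is near (339,192) and the handle near (315,208). In the side view the lid corners are near (295,158), (355,195), (295,233) and (231,190), and the button is at (270,252).

```bash
cat > h.py <<'E'
import numpy as np, cv2
from cell import sensors, optics, arm
C={n:optics.calibration(n) for n in("side","top")}
def ray(n,p):
    c=C[n]; u=cv2.undistortPoints(np.array([[p]],float),c['camera_matrix'],c['D'])[0,0]
    R=cv2.Rodrigues(c['rvec'])[0]; d=R.T@np.array([u[0],u[1],1]); return -R.T@c['tvec'],d/np.linalg.norm(d)
def plane(n,p,z):
    o,d=ray(n,p); return o+d*(z-o[2])/d[2]
def tri(ps,pt):
    (a,d),(b,e)=ray('side',ps),ray('top',pt)
    s=np.linalg.lstsq(np.c_[d,-e],b-a,rcond=None)[0]; P,Q=a+s[0]*d,b+s[1]*e
    return (P+Q)/2,np.linalg.norm(P-Q)
def proj(n,P):
    c=C[n]; return cv2.projectPoints(np.atleast_2d(np.array(P,float)),c['rvec'],c['tvec'],c['camera_matrix'],c['D'])[0][:,0]
def big(n,img):
    roi=np.zeros(img.shape[:2],np.uint8)
    if n=='top': roi[90:235,200:350]=1
    else: roi[150:240,220:362]=1
    h=cv2.cvtColor(img,cv2.COLOR_BGR2HSV); m=cv2.inRange(h,(5,70,90),(22,255,255))*roi
    m=cv2.morphologyEx(m,cv2.MORPH_OPEN,np.ones((3,3)))
    c=max(cv2.findContours(m,0,2)[0],key=cv2.contourArea); hull=cv2.convexHull(c)
    for e in np.arange(2,20,.5):
        q=cv2.approxPolyDP(hull,e,True)
        if len(q)==4:break
    return q[:,0],cv2.contourArea(c)
E
python3 - <<'E'
from h import *
Q={}
for n in C:
    im=cv2.imread(f'pics/{n}0.png'); q,a=big(n,im); print(n,q.tolist(),a)
    for p in q: print(plane(n,p,.124).round(4))
    Q[n]=q
    x0,y0,x1,y1=(195,90,355,260) if n=='top' else (205,150,375,300)
    cv2.imwrite(f'pics/{n}c.png',cv2.resize(im[y0:y1,x0:x1],None,fx=3.5,fy=3.5,interpolation=cv2.INTER_CUBIC))
E
```

```text
side [[361, 150], [361, 198], [293, 235], [221, 188], [263, 150]] 7286.0
[0.9061 0.0643 0.124 ]
[ 0.76  -0.074  0.124]
[ 0.5743 -0.0756  0.124 ]
[0.5426 0.1388 0.124 ]
[0.7101 0.2156 0.124 ]
top [[284, 99], [337, 131], [341, 167], [265, 224], [210, 152]] 8645.5
[ 0.7685 -0.0524  0.124 ]
[ 0.646  -0.1047  0.124 ]
[ 0.5766 -0.0659  0.124 ]
[0.5634 0.1299 0.124 ]
[0.7544 0.1421 0.124 ]
```

View pics/topc.png

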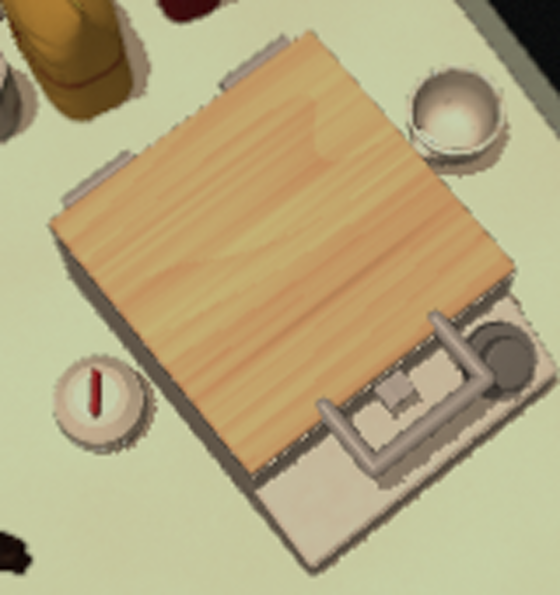

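View pics/sidec.png

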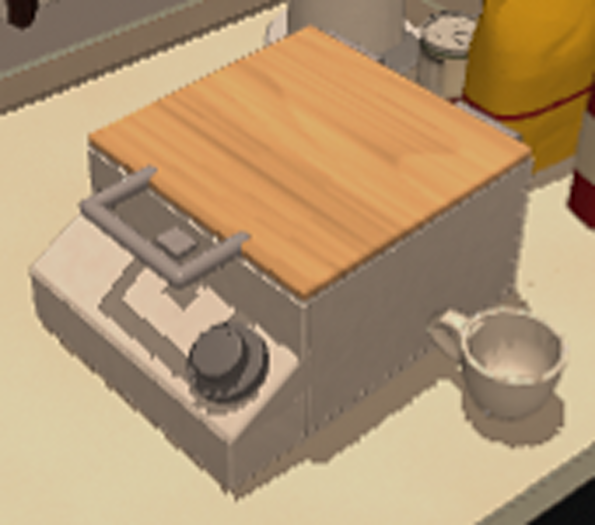

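In the top crop the lid corners are at (311,32), (515,268), (253,474) and (52,226). The bar runs (375,466)–(488,378), and the button cap is near (503,362). In the side crop the corners are at (312,27), (530,158), (305,297) and (89,140). The bar runs (88,207)–(182,275), with the cap near (217,352).

```bash
cat >> h.py <<'E'
def ct(p): return np.array(p)/3.5+[195,90]-.36
def cs(p): return np.array(p)/3.5+[205,150]-.36
E
python3 - <<'E'
from h import *
L=dict(BL=[(52,226),(312,27)],BR=[(311,32),(530,158)],FR=[(515,268),(305,297)],FL=[(253,474),(89,140)],hL=[(375,466),(88,207)],hR=[(488,378),(182,275)],btn=[(503,362),(217,352)])
P={}
for k,(t,s) in L.items():
    P[k],e=tri(cs(s),ct(t)); print(k,P[k].round(4),round(e,4))
X=((P['BL']-P['FL'])+(P['BR']-P['FR']));Y=(P['BL']-P['BR']+P['FL']-P['FR'])
print('yaw',np.arctan2(X[1],X[0]),np.arctan2(-Y[0],Y[1]), 'len',[np.linalg.norm(v)/2 for v in(X,Y)])
yaw=(np.arctan2(X[1],X[0])+np.arctan2(-Y[0],Y[1]))/2
R=np.array([[np.cos(yaw),-np.sin(yaw),0],[np.sin(yaw),np.cos(yaw),0],[0,0,1]])
c=np.mean([P[k] for k in('BL','BR','FR','FL')],0); print('c',c, 'handle in c frame',R.T@((P['hL']+P['hR'])/2-c),'btn',R.T@(P['btn']-c))
E
```

```text
BL [0.7527 0.145  0.1203] 0.0011
BR [ 0.7709 -0.0528  0.1157] 0.0037
FR [ 0.5774 -0.0692  0.1191] 0.0015
FL [0.5596 0.1277 0.1186] 0.0015
hL [0.5234 0.0673 0.1214] 0.0033
hR [ 0.5314 -0.0169  0.1227] 0.0002
btn [ 0.5396 -0.0396  0.0765] 0.0041
yaw 0.08698608099647605 0.09087941284166764 len [np.float64(0.19402055527758152), np.float64(0.19821378250031157)]
c [0.6651494  0.03766512 0.11844084] handle in c frame [-0.13833152 -0.00017502  0.00359136] btn [-0.13187681 -0.06577159 -0.04189146]
```

```bash
cat >> h.py <<'E'
from scipy.spatial.transform import Rotation as Ro
O=np.array([.666,.038,0]);YAW=.089
RB=Ro.from_euler('z',YAW)
def W(p): return O+RB.apply(np.array(p)/1000)      # bin mm -> world
def ori(tilt,mode):                                 # tool z tilted fwd from down; mode press: y=-biny, grasp: y=up-forward
    t=np.radians(tilt); z=np.array([np.sin(t),0,-np.cos(t)]); f=np.array([np.cos(t),0,np.sin(t)])
    y=np.array([0,-1,0]) if mode=='press' else f
    return RB*Ro.from_matrix(np.c_[np.cross(y,z),y,z])
def go(p,R,tag=''):
    s=sensors.observe(); r=(R*Ro.from_rotvec(s['ee_rot']).inv()).as_rotvec()/(np.pi/2)
    print(tag,'turn',r.round(4),'shift',(p-s['position']).round(4),'deg',np.degrees(np.linalg.norm(r)*np.pi/2).round(1))
def st():
    s=sensors.observe(); p=RB.inv().apply(s['position']-O)*1000
    print('t',s['clock'],'bin mm',p.round(1),'q',s['joints'].round(2),'F',s['force'].round(1),'w',s['width'].round(3),'z',RB.inv().apply(Ro.from_rotvec(s['ee_rot']).as_matrix()[:,2]).round(3))
E
python3 - <<'E'
from h import *
R=ori(35,'press'); z=RB.inv().apply(R.as_matrix()[:,2])
tip=np.array([-136,-70,82]); n=np.array([.47,0,-.88])
print('contact tcp bin',tip-19*z)
go(W(tip-19*z-40*n),R,'pre'); print('n world',RB.apply(n))
E
```

```text
contact tcp bin [-146.89795229  -70.           97.56388884]
pre turn [ 0.0777 -0.3819 -0.1407] shift [ 0.3126  0.5471 -0.1123] deg 37.3
n world [ 0.46813979  0.0417748  -0.88      ]
```

Emit:
arm_command(deltas=[0,0,0,0.1,0.15,0.03,0,0,0,0,0.1,0.15,0.03,0,0,0,0,0.1,0.15,0.03,0,0,0,0,0.1,0.15,0.03,0,0,0,-0.1,0.2,0.35,0.03,0,0,0,-0.1,0.2,0.35,0.03,0,0,0,-0.1,0.2,0.35,0.03,0,0,0,-0.1,0.2,0.35,0.03,0,0,0,-0.1,0.2,0.35,0.03,0,0.078,-0.382,-0.141,0.28,0.547,0.03,0,0.078,-0.382,-0.141,0.28,0.547,0.03,0,0.078,-0.382,-0.141,0.28,0.547,0.03,0,0.078,-0.382,-0.141,0.28,0.547,0.03,0,0.078,-0.382,-0.141,0.28,0.547,0.03,0,0.078,-0.382,-0.141,0.28,0.547,0.03,0,0.078,-0.382,-0.141,0.28,0.547,0.03,0,0.078,-0.382,-0.141,0.28,0.547,0.03,0,0.078,-0.382,-0.141,0.28,0.547,0.03,0,0.078,-0.382,-0.141,0.28,0.547,0.03,0,0.078,-0.382,-0.141,0.28,0.547,0.03,0], force=15)

```text
clock: 2.1
position: [0.4748, -0.0474, 0.2757]
ee_rot: [-2.969, -0.13, -0.936]
force: [-0.5, 0.1, -0.5]
width: 0.006
gripper_force: 0.0
```

Run:
```python
from h import *
st(); R=ori(35,'press'); tip=np.array([-136,-70,82]); n=np.array([.47,0,-.88]);z=RB.inv().apply(R.as_matrix()[:,2])
go(W(tip-19*z-40*n),R,'pre'); go(W(tip-19*z-12*n),R,'pre12')
```

```text
Traceback (most recent call last):
  File "h.py", line 41, in st
    print('t',s['clock'],'bin mm',p.round(1),'q',s['joints'].round(2),'F',s['force'].round(1),'w',s['width'].round(3),'z',RB.inv().apply(Ro.from_rotvec(s['ee_rot']).as_matrix()[:,2]).round(3))
                                                                                                  ^^^^^^^^^^^^^^^^
AttributeError: 'float' object has no attribute 'round'
```

```bash
sed -i "s/s\['width'\].round(3)/round(s['width'],3)/" h.py
python3 - <<'E'
from h import *
st(); R=ori(35,'press'); tip=np.array([-136,-70,82]); n=np.array([.47,0,-.88]);z=RB.inv().apply(R.as_matrix()[:,2])
go(W(tip-19*z-40*n),R,'pre'); go(W(tip-19*z-12*n),R,'pre12')
cv2.imwrite('pics/side1.png',cv2.resize(optics.get_image('side')[60:330,130:490],None,fx=2,fy=2))
E
```

```text
t 2.1 bin mm [-198.   -68.1  275.7] q [ 0.46 -0.08 -0.38  2.32 -0.4   0.32 -1.07] F [-0.5  0.1 -0.5] w 0.006 z [ 0.574 -0.001 -0.819]
pre turn [0.0003 0.0001 0.0012] shift [ 0.0324  0.0009 -0.143 ] deg 0.1
pre12 turn [0.0003 0.0001 0.0012] shift [ 0.0455  0.0021 -0.1676] deg 0.1
```

View pics/side1.png

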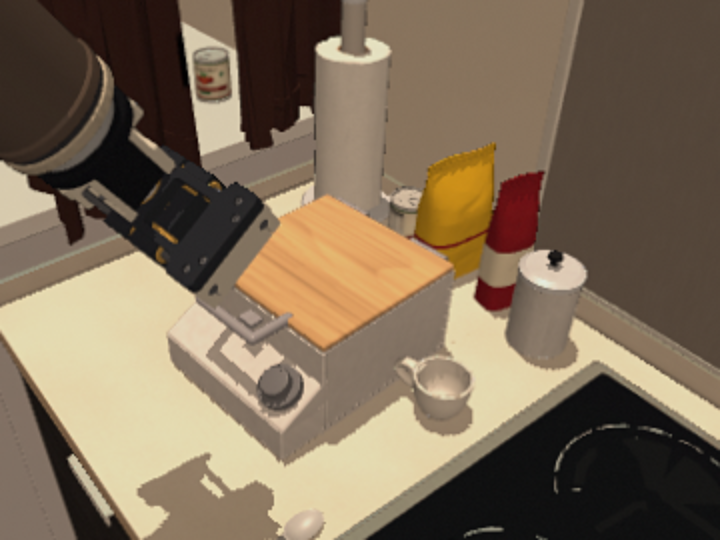

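The gripper is closed and tilted 35°, above and in front of the console near (205,290). The button at (278,385) is clear. I'm going down to about 12 mm before contact.

Emit:
arm_command(deltas=[0,0,0,0.01,0.0,-0.05,0,0,0,0,0.02,0.0,-0.09,0,0,0,0,0.03,0.001,-0.13,0,0,0,0,0.045,0.002,-0.167,0,0,0,0,0.045,0.002,-0.167,0,0,0,0,0.045,0.002,-0.167,0,0,0,0,0.045,0.002,-0.167,0,0,0,0,0.045,0.002,-0.167,0])

```text
clock: 2.95
position: [0.5298, -0.0534, 0.1533]
ee_rot: [-2.985, -0.136, -0.827]
force: [-0.1, 0.3, 1.2]
width: 0.007
gripper_force: 0.0
```

Run:
```python
from h import *
st()
```

```text
t 2.95 bin mm [-143.7  -79.   153.3] q [ 0.    0.22  0.07  2.35 -1.32  0.12 -0.13] F [-0.1  0.3  1.2] w 0.007 z [ 0.515  0.018 -0.857]
```

Joints 5 and 6 hit their limits, so a 35° tilt isn't reachable this low. I'll retreat and press with the rear finger of the open gripper instead. With the tool nearly upright and leaning to the right, the body stays clear of the lid and handle when they spring up.

```bash
cat >> h.py <<'E'
def ori2(tilt,lean):
    t,l=np.radians([tilt,lean]); z=np.array([np.sin(t)*np.cos(l),np.sin(l),-np.cos(t)*np.cos(l)]); f=np.array([np.cos(t),0,np.sin(t)])
    return RB*Ro.from_matrix(np.c_[np.cross(f,z),f,z])
def tcp_corner(c,R):
    x,y,z=RB.inv().apply(R.as_matrix().T); return np.array(c)-19*z-65*y+9.5*x
E
python3 - <<'E'
from h import *
R=ori2(12,20); c=tcp_corner([-134,-74,83],R); print(c)
n=np.array([.47,0,-.88])
go(W([-205,-70,270]),R,'high');go(W(c-25*n),R,'pre25')
E
```

```text
[-201.96722747  -71.57130283   90.1279324 ]
high turn [-0.2054 -0.0355  0.9759] shift [-0.0618  0.0035  0.1167] deg 89.8
pre25 turn [-0.2054 -0.0355  0.9759] shift [-0.0704  0.0012 -0.0412] deg 89.8
```

Emit:
arm_command(deltas=[0,0,0,-0.04,0.0,0.05,40,0,0,0,-0.06,0.0,0.1,91,0,0,0,-0.06,0.0,0.12,91,-0.205,-0.035,0.976,-0.062,0.003,0.12,91,-0.205,-0.035,0.976,-0.062,0.003,0.12,91,-0.205,-0.035,0.976,-0.062,0.003,0.12,91,-0.205,-0.035,0.976,-0.062,0.003,0.12,91,-0.205,-0.035,0.976,-0.062,0.003,0.12,91,-0.205,-0.035,0.976,-0.062,0.003,0.12,91,-0.205,-0.035,0.976,-0.062,0.003,0.12,91,-0.205,-0.035,0.976,-0.062,0.003,0.12,91,-0.205,-0.035,0.976,-0.062,0.003,0.12,91,-0.205,-0.035,0.976,-0.062,0.003,0.12,91,-0.205,-0.035,0.976,-0.062,0.003,0.12,91,-0.205,-0.035,0.976,-0.062,0.003,0.12,91,-0.205,-0.035,0.976,-0.062,0.003,0.12,91,-0.205,-0.035,0.976,-0.062,0.003,0.12,91,-0.205,-0.035,0.976,-0.062,0.003,0.12,91])

```text
clock: 4.75
position: [0.4671, -0.0502, 0.2741]
ee_rot: [-1.962, -2.227, -0.585]
force: [0.2, 1.7, 0.2]
width: 0.993
gripper_force: 0.0
```

```bash
cat > p.py <<'E'
from h import *
R=ori2(12,20); c=tcp_corner([-134,-74,83],R); n=np.array([.47,0,-.88])
st();go(W(c-25*n),R,'pre25');go(W(c-10*n),R,'pre10');go(W(c),R,'c')
E
python3 p.py
```

```text
t 4.75 bin mm [-206.   -70.2  274.1] q [-0.46  0.16  0.87  2.03 -0.61  1.08  0.84] F [0.2 1.7 0.2] w 0.993 z [ 0.196  0.343 -0.919]
pre25 turn [-0.0009  0.0001 -0.0001] shift [-0.0076 -0.0021 -0.162 ] deg 0.1
pre10 turn [-0.0009  0.0001 -0.0001] shift [-0.0006 -0.0014 -0.1752] deg 0.1
c turn [-0.0009  0.0001 -0.0001] shift [ 0.0041 -0.001  -0.184 ] deg 0.1
```

Emit:
arm_command(deltas=[0,0,0,-0.008,-0.002,-0.04,91,0,0,0,-0.008,-0.002,-0.08,91,0,0,0,-0.008,-0.002,-0.12,91,0,0,0,-0.008,-0.002,-0.16,91,0,0,0,-0.001,-0.001,-0.172,91,0,0,0,-0.001,-0.001,-0.172,91,0,0,0,-0.001,-0.001,-0.172,91])

```text
clock: 5.45
position: [0.4665, -0.0514, 0.1024]
ee_rot: [-1.961, -2.229, -0.583]
force: [-0.7, -0.7, 0.6]
width: 0.992
gripper_force: 0.0
```

```bash
python3 p.py
python3 - <<'E'
from h import *
cv2.imwrite('pics/side2.png',cv2.resize(optics.get_image('side')[60:330,130:490],None,fx=2,fy=2))
E
```

```text
t 5.45 bin mm [-206.6  -71.3  102.4] q [-0.24  0.47  0.71  2.22 -1.03  0.86  1.36] F [-0.7 -0.7  0.6] w 0.992 z [ 0.195  0.342 -0.919]
pre25 turn [-0.0001 -0.0001 -0.0011] shift [-0.007  -0.0009  0.0098] deg 0.1
pre10 turn [-0.0001 -0.0001 -0.0011] shift [ 0.     -0.0003 -0.0034] deg 0.1
c turn [-0.0001 -0.0001 -0.0011] shift [ 0.0047  0.0002 -0.0122] deg 0.1
```

View pics/side2.png

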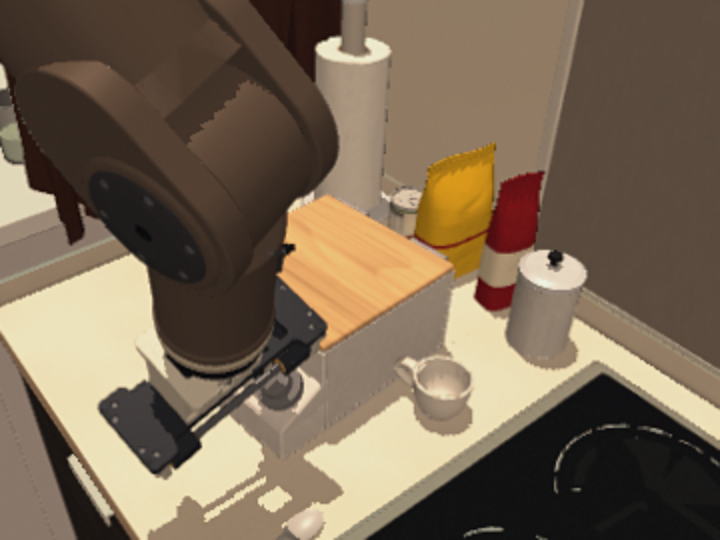

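The rear finger hangs just above the button, around (290,365), and the handle and lid are clear. I'm now pressing along the button's axis in small steps.

Emit:
arm_command(deltas=[0,0,0,0.002,0,-0.004,91,0,0,0,0.003,0,-0.006,91,0,0,0,0.004,0,-0.008,91,0,0,0,0.005,0,-0.01,91,0,0,0,0.006,0,-0.012,91,0,0,0,0.006,0,-0.012,91])

```text
clock: 6.1
position: [0.4725, -0.0511, 0.0897]
ee_rot: [-1.96, -2.229, -0.583]
force: [1.3, -0.0, -0.0]
width: 0.991
gripper_force: 0.0
```

```bash
python3 p.py
```

```text
t 6.1 bin mm [-200.6  -71.6   89.7] q [-0.22  0.5   0.69  2.22 -1.06  0.85  1.39] F [ 1.3 -0.  -0. ] w 0.991 z [ 0.194  0.343 -0.919]
pre25 turn [-0.0001 -0.0003 -0.0017] shift [-0.013  -0.0012  0.0225] deg 0.2
pre10 turn [-0.0001 -0.0003 -0.0017] shift [-0.006  -0.0005  0.0093] deg 0.2
c turn [-0.0001 -0.0003 -0.0017] shift [-0.0013 -0.0001  0.0005] deg 0.2
```

Emit:
arm_command(deltas=[0,0,0,0.001,0,-0.002,91,0,0,0,0.002,0,-0.0035,91,0,0,0,0.0025,0,-0.005,91,0,0,0,0.0025,0,-0.005,91])

```text
clock: 6.5
position: [0.4751, -0.0511, 0.0848]
ee_rot: [-1.96, -2.229, -0.583]
force: [-1.1, -0.3, 2.9]
width: 0.992
gripper_force: 1.3
```

Run:
```python
from h import *
st()
a=[big(n,optics.get_image(n)) for n in C]; print(a)
```

```text
t 6.5 bin mm [-198.1  -71.8   84.8] q [-0.22  0.51  0.68  2.22 -1.07  0.85  1.4 ] F [-1.1 -0.3  2.9] w 0.992 z [ 0.194  0.343 -0.919]
[(array([[361, 150],
       [361, 202],
       [297, 231],
       [279, 177]], dtype=int32), 4150.5), (array([[284,  99],
       [337, 131],
       [341, 167],
       [265, 224],
       [210, 152]], dtype=int32), 8654.5)]
```

Contact is confirmed at 2.9 N and the lid hasn't opened yet, so I'll press a little deeper.

Emit:
arm_command(deltas=[0,0,0,0.001,0,-0.002,91,0,0,0,0.0015,0,-0.003,91,0,0,0,0.0015,0,-0.003,91,0,0,0,0.0015,0,-0.003,91])

```text
clock: 7.0
position: [0.4765, -0.0511, 0.082]
ee_rot: [-1.959, -2.229, -0.584]
force: [-1.4, 0.8, 4.2]
width: 0.99
gripper_force: 1.9
```

Run:
```python
from h import *
st()
im=optics.get_image('top');print(big('top',im)); cv2.imwrite('pics/top3.png',im)
```

```text
t 7.0 bin mm [-196.6  -71.9   82. ] q [-0.21  0.52  0.67  2.22 -1.08  0.84  1.41] F [-1.4  0.8  4.2] w 0.99 z [ 0.195  0.343 -0.919]
(array([[283,  98],
       [340, 153],
       [260, 213],
       [209, 152]], dtype=int32), 7907.5)
```

The lid outline has changed, so the lid has sprung. I'm backing off and will check.

Emit:
arm_command(deltas=[0,0,0,-0.005,0,0.01,91,0,0,0,-0.015,0,0.025,91,0,0,0,-0.035,0,0.05,91,0,0,0,-0.06,0,0.08,60,0,0,0,-0.075,0,0.12,60,0,0,0,-0.075,0,0.15,50,0,0,0,-0.075,0,0.15,50,0,0,0,-0.075,0,0.15,50])

```text
clock: 7.85
position: [0.4015, -0.051, 0.2327]
ee_rot: [-1.959, -2.231, -0.587]
force: [0.3, 0.3, -0.4]
width: 0.606
gripper_force: 0.0
```

Run:
```python
from h import *
st()
q=[]
for i in range(2):
    im=optics.get_image('top');a=big('top',im); print(a[0].tolist(),a[1])
for ang in(.3,.37,.42):
    a=ang; 
    pts=[W([95-194*np.cos(a)-9*np.sin(a),y,115+194*np.sin(a)+9*np.cos(a)]) for y in(-100,100)]
    h=[W([95-234*np.cos(a+.021),y,115+234*np.sin(a+.021)]) for y in(-42,42)]
    print(ang,'front top',proj('top',pts).round(0).tolist(),'bar',proj('top',h).round().tolist(),'side bar',proj('side',h).round().tolist())
cv2.imwrite('pics/top4.png',cv2.resize(im[60:260,180:380],None,fx=2.8,fy=2.8))
s=optics.get_image('side')
cv2.imwrite('pics/side4.png',s[60:330,130:490])
cv2.imwrite('pics/both4.png',np.hstack([cv2.resize(im[80:240,200:360],None,fx=2.4,fy=2.4),cv2.resize(s[120:280,190:350],None,fx=2.4,fy=2.4)]))
```

```text
t 7.85 bin mm [-271.3  -65.2  232.7] q [-0.47  0.08  0.89  2.21 -0.59  0.96  0.91] F [ 0.3  0.3 -0.4] w 0.606 z [ 0.197  0.343 -0.918]
[[283, 98], [340, 152], [260, 212], [209, 152]] 7878.0
[[283, 98], [340, 152], [260, 212], [209, 152]] 7884.5
0.3 front top [[344.0, 155.0], [264.0, 218.0]] bar [[333.0, 185.0], [299.0, 212.0]] side bar [[260.0, 198.0], [233.0, 179.0]]
0.37 front top [[343.0, 152.0], [262.0, 215.0]] bar [[332.0, 181.0], [297.0, 208.0]] side bar [[262.0, 190.0], [234.0, 172.0]]
0.42 front top [[343.0, 149.0], [261.0, 212.0]] bar [[331.0, 177.0], [296.0, 204.0]] side bar [[264.0, 185.0], [236.0, 166.0]]
```

View pics/both4.png

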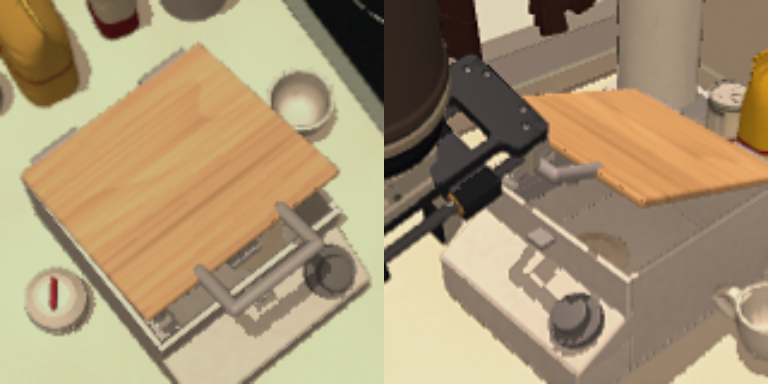

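The lid is ajar. In the top half the bar runs (237,302)–(317,247), and in the side half its right end is at (168,175). The egg timer and cup are undisturbed. Next I triangulate the handle.

Run:
```python
from h import *
t=np.array([317,246])/2.4+[200,80]; l=np.array([236,303])/2.4+[200,80]; s=np.array([168,175])/2.4+[190,120]
P,e=tri(s,t); b=RB.inv().apply(P-O)*1000; print('bar R',P,e,b)
a=np.arctan2(b[2]-115,95-b[0])-.021;print('angle',a, np.hypot(b[2]-115,95-b[0]))
print('L at same z',RB.inv().apply(plane('top',l,P[2])-O)*1000)
def H(a): return np.array([95-234*np.cos(a+.021),0,115+234*np.sin(a+.021)])
R=ori2(35,0); z=RB.inv().apply(R.as_matrix()[:,2])
print(H(.35),H(.37)); go(W(H(.36)-60*z),R,'pre60'); print('z world',R.as_matrix()[:,2])
```

```text
bar R [ 0.54564516 -0.01366642  0.19977956] 0.0011356725164415984 [-124.4707314   -40.76448451  199.77956054]
angle 0.34763266854619024 235.27638178281777
L at same z [-119.72028919   38.10370789  199.77956054]
[-123.07987179    0.          199.83613333] [-121.33964772    0.          204.18047334]
pre60 turn [-0.1817 -0.2716 -0.0906] shift [0.1091 0.0751 0.0201] deg 30.5
z world [ 0.57130629  0.05098094 -0.81915204]
```

Emit:
arm_command(deltas=[-0.182,-0.272,-0.09,0.0,0.075,0.06,40,-0.182,-0.272,-0.09,0.0,0.075,0.06,40,-0.182,-0.272,-0.09,0.0,0.075,0.06,40,-0.182,-0.272,-0.09,0.05,0.075,0.04,40,-0.182,-0.272,-0.09,0.109,0.075,0.02,40,-0.182,-0.272,-0.09,0.109,0.075,0.02,40,-0.182,-0.272,-0.09,0.109,0.075,0.02,40,-0.182,-0.272,-0.09,0.109,0.075,0.02,40])

```text
clock: 8.8
position: [0.5094, 0.0229, 0.25]
ee_rot: [1.796, 1.967, 0.614]
force: [-0.1, -0.1, 0.1]
width: 0.439
gripper_force: 0.0
```

```bash
cat > g.py <<'E'
from h import *
def H(a): return np.array([95-234*np.cos(a+.021),0,115+234*np.sin(a+.021)])
st(); R=ori2(35,0); go(W(H(.35)),R,'grasp')
E
python3 g.py
```

```text
t 8.8 bin mm [-157.3   -1.2  250. ] q [-0.44 -0.03  0.24  2.35  0.31  0.23 -0.38] F [-0.1 -0.1  0.1] w 0.439 z [ 0.571 -0.002 -0.821]
grasp turn [ 0.0018 -0.0019 -0.0005] shift [ 0.034   0.0042 -0.0501] deg 0.2
```

Emit:
arm_command(deltas=[0,0.02,0,0.01,0.001,-0.015,40,0,0.04,0,0.02,0.002,-0.03,40,0,0.056,0,0.03,0.004,-0.044,40,0,0.056,0,0.034,0.004,-0.05,40,0,0.056,0,0.034,0.004,-0.05,40])

```text
clock: 9.3
position: [0.5441, 0.027, 0.2013]
ee_rot: [1.852, 2.021, 0.548]
force: [-0.4, 0.5, -0.6]
width: 0.436
gripper_force: 0.0
```

```bash
python3 g.py;  python3 - <<'E'
from h import *
s=optics.get_image('side');im=optics.get_image('top')
cv2.imwrite('pics/both5.png',np.hstack([cv2.resize(im[80:240,200:360],None,fx=2.4,fy=2.4),cv2.resize(s[100:260,170:330],None,fx=2.4,fy=2.4)]))
E
```

```text
t 9.3 bin mm [-1.224e+02 -1.000e-01  2.013e+02] q [-0.38  0.14  0.24  2.28 -0.02  0.2  -0.05] F [-0.4  0.5 -0.6] w 0.436 z [ 0.5    0.006 -0.866]
grasp turn [ 0.0008 -0.0557 -0.0001] shift [-0.0007  0.     -0.0015] deg 5.0
```

View pics/both5.png

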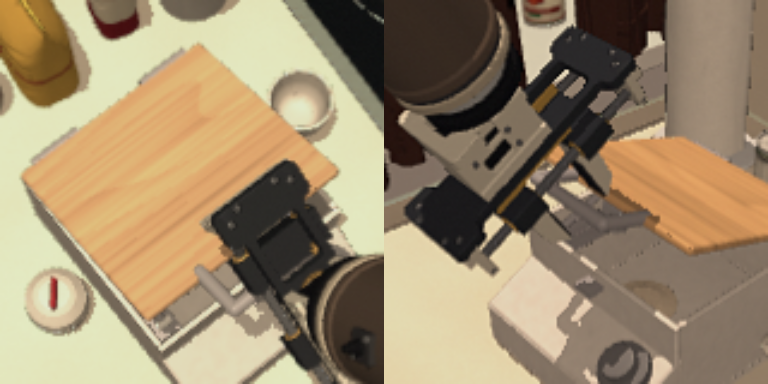

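The fingers straddle the bar, with the front finger near (560,225) and the rear one near (597,175). I'm closing.

Emit:
arm_command(deltas=[0,0,0,0,0,0,30,0,0,0,0,0,0,22,0,0,0,0,0,0,16,0,0,0,0,0,0,10,0,0,0,0,0,0,5,0,0,0,0,0,0,5,0,0,0,0,0,0,5], force=15)

```text
clock: 10.1
position: [0.5443, 0.0279, 0.2018]
ee_rot: [1.85, 2.021, 0.55]
force: [-2.0, 0.9, 1.0]
width: 0.124
gripper_force: 15.0
```

Run:
```python
from h import *
st()
def H(a): return np.array([95-234*np.cos(a+.021),0,115+234*np.sin(a+.021)])
for a in np.arange(.35,1.02,.06): print(round(a,2),(W(H(a))-W(H(.35))).round(4))
```

```text
t 10.1 bin mm [-122.1    0.8  201.8] q [-0.38  0.14  0.24  2.28 -0.02  0.2  -0.05] F [-2.   0.9  1. ] w 0.124 z [ 0.501  0.007 -0.865]
0.35 [0. 0. 0.]
0.41 [0.0055 0.0005 0.0129]
0.47 [0.0117 0.001  0.0255]
0.53 [0.0186 0.0017 0.0377]
0.59 [0.0263 0.0023 0.0494]
0.65 [0.0347 0.0031 0.0607]
0.71 [0.0437 0.0039 0.0714]
0.77 [0.0533 0.0048 0.0816]
0.83 [0.0636 0.0057 0.0911]
0.89 [0.0744 0.0066 0.1001]
0.95 [0.0857 0.0076 0.1083]
1.01 [0.0974 0.0087 0.1159]
```

Gripped: the opening is 11.4 mm on the 12 mm bar. I'm raising it along the arc.

Emit:
arm_command(deltas=[0,0,0,0.0027,0.0002,0.0065,5,0,0,0,0.0055,0.0005,0.0129,5,0,0,0,0.0086,0.0007,0.0192,5,0,0,0,0.0117,0.001,0.0255,5,0,0,0,0.015,0.0013,0.0316,5,0,0,0,0.0186,0.0017,0.0377,5,0,0,0,0.0224,0.002,0.0436,5,0,0,0,0.0263,0.0023,0.0494,5,0,0,0,0.0304,0.0027,0.0551,5,0,0,0,0.0347,0.0031,0.0607,5,0,0,0,0.0391,0.0035,0.0661,5,0,0,0,0.0437,0.0039,0.0714,5,0,0,0,0.0437,0.0039,0.0714,5])

```text
clock: 11.4
position: [0.5893, 0.0317, 0.2744]
ee_rot: [1.849, 2.02, 0.552]
force: [-3.5, -0.6, 1.4]
width: 0.124
gripper_force: 15.0
```

```bash
cat > s.py <<'E'
from h import *
st(); s=sensors.observe(); p=RB.inv().apply(s['position']-O)*1000
print('ang',np.arctan2(p[2]-115,95-p[0])-.021,'r',np.hypot(p[2]-115,95-p[0]),'grip',s['gripper_force'])
def H(a): return np.array([95-234*np.cos(a+.021),0,115+234*np.sin(a+.021)])
a0=np.arctan2(p[2]-115,95-p[0])-.021
for a in (.83,.87,.9,.95,.97,.99): print(a,(W(H(a))-W(H(a0))).round(4))
E
python3 s.py
```

```text
t 11.4 bin mm [-76.9   0.6 274.4] q [-0.4   0.1   0.26  2.09 -0.01  0.42 -0.05] F [-3.5 -0.6  1.4] w 0.124 z [ 0.503  0.006 -0.864]
ang 0.7266904039547896 r 234.49009093070595 grip 15.000292807817459
0.83 [0.0173 0.0015 0.0168]
0.87 [0.0244 0.0022 0.0229]
0.9 [0.0299 0.0027 0.0272]
0.95 [0.0393 0.0035 0.034 ]
0.97 [0.0432 0.0039 0.0367]
0.99 [0.0471 0.0042 0.0392]
```

Emit:
arm_command(deltas=[0,0,0,0.004,0.0003,0.0045,5,0,0,0,0.0085,0.0008,0.0088,5,0,0,0,0.0128,0.0011,0.0129,5,0,0,0,0.0173,0.0015,0.0168,5,0,0,0,0.0208,0.0018,0.0199,5,0,0,0,0.0244,0.0022,0.0229,5,0,0,0,0.0272,0.0025,0.0251,5,0,0,0,0.0299,0.0027,0.0272,5,0,0,0,0.033,0.003,0.0295,5,0,0,0,0.0362,0.0032,0.0318,5,0,0,0,0.0393,0.0035,0.034,5,0,0,0,0.0432,0.0039,0.0367,5,0,0,0,0.0452,0.004,0.038,5,0,0,0,0.0452,0.004,0.038,5,0,0,0,0.0452,0.004,0.038,5])

```text
clock: 12.9
position: [0.6334, 0.0357, 0.3114]
ee_rot: [1.85, 2.021, 0.55]
force: [-2.7, -2.4, 1.2]
width: 0.127
gripper_force: 15.0
```

```bash
python3 s.py;  python3 - <<'E'
from h import *
s=optics.get_image('side');im=optics.get_image('top')
cv2.imwrite('pics/both6.png',np.hstack([cv2.resize(im[80:240,200:360],None,fx=2.4,fy=2.4),cv2.resize(s[100:260,190:350],None,fx=2.4,fy=2.4)]))
E
```

```text
t 12.9 bin mm [-32.6   0.6 311.4] q [-0.38  0.14  0.26  1.95 -0.04  0.53 -0.02] F [-2.7 -2.4  1.2] w 0.127 z [ 0.502  0.006 -0.865]
ang 0.9735517659347197 r 234.2359140605136 grip 15.000322312116623
0.83 [-0.0267 -0.0024 -0.0203]
0.87 [-0.0195 -0.0017 -0.0142]
0.9 [-0.014  -0.0013 -0.0099]
0.95 [-0.0046 -0.0004 -0.0031]
0.97 [-0.0007 -0.0001 -0.0005]
0.99 [0.0032 0.0003 0.0021]
```

View pics/both6.png

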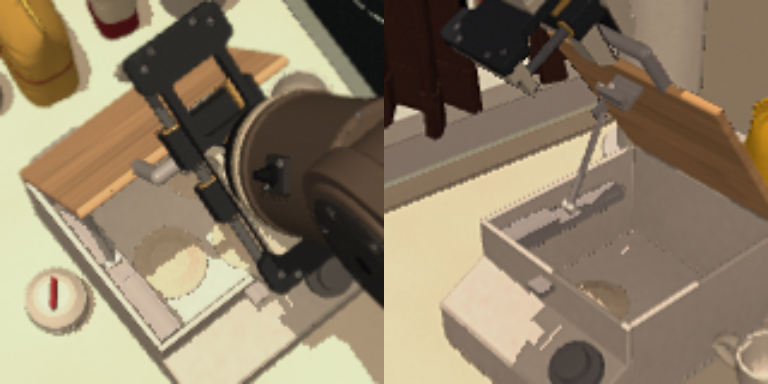

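The lid is at about 0.97, and the stay's foot is at (568,208) on the track. I'm lowering gently and watching the force.

Emit:
arm_command(deltas=[0,0,0,-0.0023,-0.0002,-0.0015,5,0,0,0,-0.0046,-0.0004,-0.0031,5,0,0,0,-0.007,-0.0006,-0.0048,5,0,0,0,-0.0093,-0.0008,-0.0065,5,0,0,0,-0.0117,-0.001,-0.0082,5,0,0,0,-0.014,-0.0013,-0.0099,5,0,0,0,-0.0158,-0.0014,-0.0113,5,0,0,0,-0.0177,-0.0016,-0.0127,5,0,0,0,-0.0177,-0.0016,-0.0127,5])

```text
clock: 13.9
position: [0.6154, 0.0342, 0.2982]
ee_rot: [1.85, 2.021, 0.55]
force: [-0.5, -2.3, -0.6]
width: 0.12
gripper_force: 15.0
```

```bash
python3 s.py
```

```text
t 13.9 bin mm [-50.8   0.7 298.2] q [-0.39  0.12  0.26  2.01 -0.02  0.5  -0.03] F [-0.5 -2.3 -0.6] w 0.12 z [ 0.501  0.007 -0.865]
ang 0.8777575382057673 r 234.16321590588964 grip 15.000493079423904
0.83 [-0.0085 -0.0008 -0.0072]
0.87 [-0.0014 -0.0001 -0.0011]
0.9 [0.0041 0.0004 0.0032]
0.95 [0.0135 0.0012 0.01  ]
0.97 [0.0174 0.0016 0.0126]
0.99 [0.0213 0.0019 0.0152]
```

Emit:
arm_command(deltas=[0,0,0,-0.0008,-0.0001,-0.0006,5,0,0,0,-0.0015,-0.0001,-0.0012,5,0,0,0,-0.0023,-0.0002,-0.0019,5,0,0,0,-0.0023,-0.0002,-0.0019,5,0,0,0,-0.0023,-0.0002,-0.0019,5])

```text
clock: 14.4
position: [0.6134, 0.034, 0.2967]
ee_rot: [1.85, 2.021, 0.55]
force: [-0.6, -2.3, -0.3]
width: 0.122
gripper_force: 15.0
```

```bash
python3 s.py
```

```text
t 14.4 bin mm [-52.8   0.7 296.7] q [-0.39  0.12  0.26  2.01 -0.02  0.49 -0.04] F [-0.6 -2.3 -0.3] w 0.122 z [ 0.501  0.007 -0.865]
ang 0.8669363163491639 r 234.19361638143747 grip 15.000061243772507
0.83 [-0.0066 -0.0006 -0.0056]
0.87 [0.0006 0.     0.0005]
0.9 [0.0061 0.0005 0.0048]
0.95 [0.0155 0.0014 0.0116]
0.97 [0.0194 0.0017 0.0142]
0.99 [0.0233 0.0021 0.0168]
```

Emit:
arm_command(deltas=[0,0,0,-0.0008,-0.0001,-0.0006,5,0,0,0,-0.0016,-0.0001,-0.0013,5,0,0,0,-0.0024,-0.0002,-0.002,5,0,0,0,-0.0024,-0.0002,-0.002,5,0,0,0,-0.0024,-0.0002,-0.002,5])

```text
clock: 14.9
position: [0.6122, 0.0339, 0.2959]
ee_rot: [1.848, 2.019, 0.553]
force: [6.1, -1.5, 0.3]
width: 0.124
gripper_force: 15.0
```

```bash
python3 s.py;  python3 - <<'E'
from h import *
s=optics.get_image('side')
cv2.imwrite('pics/side7.png',cv2.resize(s[130:210,220:310],None,fx=6,fy=6,interpolation=cv2.INTER_CUBIC))
E
```

```text
t 14.9 bin mm [-54.    0.7 295.9] q [-0.39  0.12  0.26  2.02 -0.02  0.48 -0.04] F [ 6.1 -1.5  0.3] w 0.124 z [ 0.504  0.007 -0.864]
ang 0.8608613241623909 r 234.31304965044407 grip 14.999437183141708
0.83 [-0.0055 -0.0005 -0.0047]
0.87 [0.0017 0.0001 0.0014]
0.9 [0.0072 0.0006 0.0057]
0.95 [0.0166 0.0015 0.0125]
0.97 [0.0205 0.0018 0.0151]
0.99 [0.0244 0.0022 0.0177]
```

View pics/side7.png

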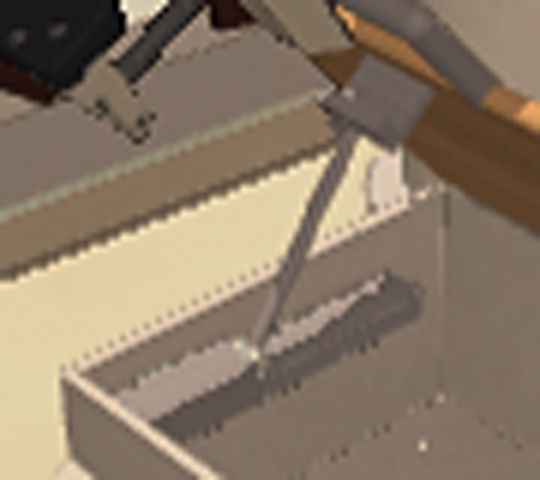

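The foot stands in the pocket against the step at (252,350), and the pushback jumped to 6 N at about 0.865, so the lid rests on the stay. I'll relax the push, open the fingers and withdraw along the tool axis.

Emit:
arm_command(deltas=[0,0,0,0.001,0.0001,0.0008,5,0,0,0,0.001,0.0001,0.0008,14,0,0,0,0.001,0.0001,0.0008,18,0,0,0,0.001,0.0001,0.0008,24,0,0,0,0.001,0.0001,0.0008,34,0,0,0,0.001,0.0001,0.0008,40,0,0,0,0.001,0.0001,0.0008,40,0,0,0,-0.005,0,0.01,40,0,0,0,-0.015,-0.001,0.027,40,0,0,0,-0.025,-0.002,0.044,40,0,0,0,-0.04,-0.003,0.07,40,0,0,0,-0.07,-0.005,0.1,40,0,0,0,-0.12,-0.01,0.1,40,0,0,0,-0.16,-0.01,0.1,40,0,0,0,-0.16,-0.01,0.1,40])

```text
clock: 16.45
position: [0.4469, 0.0231, 0.3955]
ee_rot: [1.849, 2.02, 0.552]
force: [1.5, -0.2, 1.1]
width: 0.434
gripper_force: 0.0
```

```bash
python3 s.py|head -2;  python3 - <<'E'
from h import *
s=optics.get_image('side');im=optics.get_image('top')
cv2.imwrite('pics/both8.png',np.hstack([cv2.resize(im[80:240,200:360],None,fx=2.4,fy=2.4),cv2.resize(s[100:260,190:350],None,fx=2.4,fy=2.4)]))
E
```

```text
t 16.45 bin mm [-219.5    4.7  395.5] q [-0.43 -0.29  0.15  2.11  0.18  0.8  -0.27] F [ 1.5 -0.2  1.1] w 0.434 z [ 0.503  0.007 -0.864]
ang 0.7072133510869344 r 421.4366240554274 grip 0.0
```

View pics/both8.png

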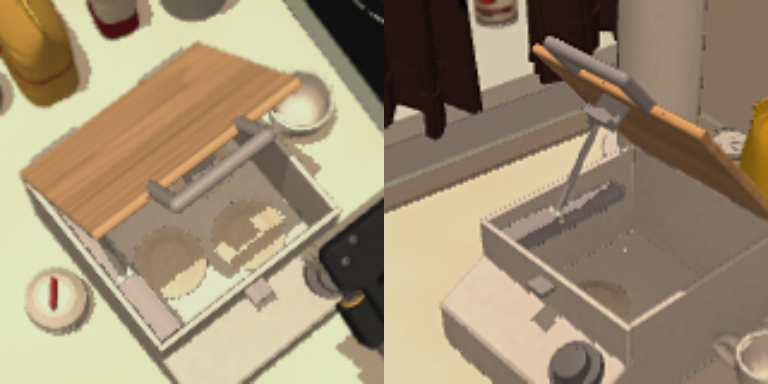

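The lid stays propped, with the bar at (165,195)–(270,135) in the top half and the stay's foot at (558,210) in the side half. The robot is clear and the cup and timer are unmoved, so I'm handing in.

```bash
python3 -c "
from cell import arm; print(arm.sign_off())"
```

```text
the job is handed in; nothing more can be done
None
```

I pressed the release, raised the lid, lowered it onto its stay and let go. The last pictures show it propped open with the cup and egg timer unmoved. I didn't check the teaspoon in a final picture, but the arm never worked near it. The job was handed in at about 16.5 s; the sign-off gave no verdict.

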